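Sort loose valve parts into their trays

TASK

Sort the five loose parts lying about the front of the bench into the three grey trays: both coils, both valve bodies and the core tube each go into the tray that carries a sample of their kind on its ledge. Set every part down gently, not dropped, standing upright flat on the tray's floor and not on top of another, and leave the red bottle standing where it is.

Things in the scene. Friction and masses are not known exactly. Their poses are not given: they have to be found in the camera images.
- coil_large: Larger loose solenoid coil: black block 42 (x) x 44 (y) x 36 mm high, steel-rimmed round bore on top, connector tab on its +x side ending 33 mm from the origin (26 mm wide, 5 to 27 mm up). Grip the block across y, 44 mm. 0.16 kg. Origin: centre of the block's underside. z up; starts upright on the bench at any yaw.
- coil_small: Smaller loose solenoid coil: black block 32 (x) x 34 (y) x 30 mm high, steel-rimmed round bore on top, connector tab on its +x side ending 30 mm from the origin (20 mm wide, 4 to 23 mm up). Grip the block across y, 34 mm. 0.09 kg. Origin: centre of the block's underside. z up; starts upright on the bench at any yaw.
- valve_straight: Loose valve body with two ports: aluminium block 40 (x) x 36 (y) x 26 mm high, brass stubs 18 mm thick on its +x and -x sides ending 30 mm from the origin, round steel neck 26 mm thick on top up to 38, brass tip to 44 mm. Grip the block across y, 36 mm. 0.22 kg. Origin: centre of the block's underside. z up; starts upright on the bench at any yaw.
- valve_end: Loose valve body with one port: aluminium block 36 (x) x 36 (y) x 36 mm high, one brass stub 18 mm thick on its +x side ending 30 mm from the origin, round steel neck 26 mm thick on top up to 44, brass tip to 50 mm. Grip the block across y, 36 mm. 0.24 kg. Origin: centre of the block's underside. z up; starts upright on the bench at any yaw.
- core_tube: Loose core tube, bare steel, round: foot flange 36 mm across, 8 mm high; tube 20 mm across from 8 to 46 mm up; tip 12 mm across up to 56 mm. Grip the tube, 20 mm, from any side. 0.12 kg. Origin: centre of the flange's underside. z up; starts upright on the bench at any yaw.
- coil_tray: Grey tray for coils. Fixed, open on top: outside 140 (x) x 170 (y) x 30 mm high, walls and floor 4 mm. Origin: centre of the underside, at bench height; x points away from the robot within 7 degrees. Beyond the far (+x) wall, from x = 69 to 125 mm, a ledge 12 mm high, 100 mm wide carries its fixed sample, centred at x = 98 mm: a black coil, its top 42 mm up.
- valve_tray: Grey tray for valve bodies. Fixed, open on top: outside 140 (x) x 170 (y) x 30 mm high, walls and floor 4 mm. Origin: centre of the underside, at bench height; x points away from the robot within 7 degrees. Beyond the far (+x) wall, from x = 69 to 125 mm, a ledge 12 mm high, 100 mm wide carries its fixed sample, centred at x = 98 mm: an aluminium valve body, its top 56 mm up.
- core_tray: Grey tray for core tubes. Fixed, open on top: outside 140 (x) x 170 (y) x 30 mm high, walls and floor 4 mm. Origin: centre of the underside, at bench height; x points away from the robot within 7 degrees. Beyond the far (+x) wall, from x = 69 to 125 mm, a ledge 12 mm high, 100 mm wide carries its fixed sample, centred at x = 98 mm: a standing steel core tube, its top 68 mm up.
- bottle: Red plastic bottle of thread-locking compound, 40 mm across, 95 mm high, standing at the left or right side of the parts, not to be disturbed. Origin: centre of its underside.
Things that resemble listed ones, but are neither listed nor needed, are in the scene too. What is shaped like the valve_straight but green or turquoise is not meant.

How it is judged:
By the outcome, as a careful person would: the job done as asked, in the order asked, and still so for the second after the job is handed in, with the robot touching nothing.
It also fails if it takes over 118 s, if anything falls off the work surface, if the arm or the gripper's body presses on something with over 40 N, if the wrist force passes 120 N, or if a joint passes its speed limit or range.

ROBOT

A 7-joint arm with a two-finger parallel gripper is mounted at the origin on the work surface. World frame = base frame: x ahead of the robot, y to its left, z up, the work surface at z = 0. Lengths are in mm, angles in rad, forces in N, time in s.
With the tool pointing down it reaches from about 400 to 875 mm from the base axis. Payload 4.4 kg.
Tool frame: the origin (TCP) lies midway between the tips of the shut fingers; the grasp point (between the pads) lies 19 mm behind it; z points along the fingers, y is the line along which they close (so a half turn about z gives the same grasp; the last joint's range is limited). The gripper opens to 85 mm and grips with 20 to 120 N. Pads are 22 mm wide; open, the fingers measure 114 mm over their backs; the gripper's body (76 mm by 85 mm) begins 54 mm behind the grasp point. The pads swing forward as they close: fully open they stand 13 mm farther back than shut.
Start: joints at [1.232, 0.628, 0.038, 1.517, -0.027, 0.996, -0.02], TCP at [175.157, -625.97, 205.313] pointing down, gripper open.
Joint ranges: [-3.06, 3.06], [-0.37, 2.12], [-1.25, 1.32], [0.18, 2.47], [-1.1, 4.24], [0.23, 1.98], [-2.94, 2.94]. Speed limits (rad/s): [2.57, 2.57, 3.14, 3.14, 3.14, 3.14, 3.14].

INTERFACE

Orientations are given as [roll, pitch, yaw] about the fixed x, y, z axes, in that order (R = Rz(yaw) Ry(pitch) Rx(roll)).
In Python, from cell import read_state, get_image, finish_job gives the robot as it stands.
- The arm moves only by the tool send_rows, never from a script. Its argument "series" is a list of rows, each an object of numbers: "ax", "ay", "az": the turn, a rotation vector about the tool's x, y, z in rad; "dx", "dy", "dz": the shift along the tool's x, y, z in cm; "hand": the closure, from 0 (fully open) to 1 (shut). In form: [{"ax": .., "ay": .., "az": .., "dx": .., "dy": .., "dz": .., "hand": ..}, ...]. A call has 1 to 10 rows; each row is the pose to reach, as a shift and turn from the pose commanded when the call began, along the tool's axes at that moment; what a row does not reach only later rows make up. A row lasts 1/10 s, in which the tool goes at most 50 mm and 8.59 degrees, less where a joint would pass 70% of its speed; a pose out of reach is approached as far as the arm can. A call with a gripper value outside its range is refused whole. The fingers move at their own pace and stop on an object; the grip force is fixed at half the most. Time passes only in rows, so rows that repeat a pose let the fingers close. It gives the time, the measured TCP pose, the force, the opening and the grip force at its end, in the units of the state.
- read_state(): the state, without advancing time (a new reading comes with each control period).
- get_image(name): name is "scene" or "side" or "wrist"; returns a dict with "pixels" (480x640x3 uint8, red, green, blue), "mtx" (3x3 intrinsics, pixels), "k1" (the pictures are not rectified: a ray, as slopes to the right and down, at radius r is drawn at 1 + k1 r^2 times it, then the intrinsics apply), "R" (3x3) and "t" (3): a world point X has camera coordinates R X + t. Camera axes: x right, y down, z forward; pixel columns grow to the right and rows downward; lengths in mm; the calibration is good to about 2 mm. A picture is of the moment at which its call begins. There is no depth.
- finish_job(): hands the job in; it is judged then, once.
The state is a dict: "clock": time; "qpos": joint angles; "qd": joint speeds; "tau": joint torques, N m; "eef_pos": TCP position; "tool_rot": TCP orientation; "force": force on the tool from outside, world axes, zero at the start; "torque": the same for the moment, N m; "width": finger opening in mm; "gripper_force": force on a finger pad.
Only numpy, scipy, OpenCV 4.12 (cv2) and the standard library are available. Lean on these libraries where they do the work, as an engineer would, in place of code of your own. Each camera call takes 0.05 s, during which the arm holds its last target. There are 200 camera calls.

## Working session

There is one attempt and no reset: what is moved stays moved. The work goes in short steps, Python scripts to look and compute and a tool call to move; the robot and the scene stay as the last step left them, time stands still between calls to the robot, and variables do not carry over. Pictures are saved under pics/ and viewed, at most 14 in all, crops included, and the job is handed in when it is done.

Besides the shell and the picture viewer there is one more tool, called after "Emit:" as name([rows], argument=value, ...), one row to a line, values as JSON. send_rows: Moves the arm, as the interface text tells. Its arguments: {"type":"object","properties":{"series":{"type":"array","items":{"type":"object","properties":{"ax":{"type":"number"},"ay":{"type":"number"},"az":{"type":"number"},"dx":{"type":"number"},"dy":{"type":"number"},"dz":{"type":"number"},"hand":{"type":"number"}}}}},"required":["series"]}

```bash
ls; mkdir -p pics
cat > h.py <<'E'
import numpy as np, cv2
from cell import read_state, get_image, finish_job
def snap(name, fn=None):
    d=get_image(name); 
    if fn: cv2.imwrite('pics/'+fn, d['pixels'][:,:,::-1])
    return d
def ray(d,u,v):
    K=np.array(d['mtx']);k=d['k1']
    x=cv2.undistortPoints(np.array([[[u,v]]],float),K,np.array([k,0,0,0,0.]))[0,0]
    R=np.array(d['R']);t=np.array(d['t'])
    return -R.T@t, R.T@np.array([x[0],x[1],1.])
def onz(d,u,v,z):
    o,r=ray(d,u,v); return o+r*(z-o[2])/r[2]
def proj(d,X):
    c=np.array(d['R'])@np.array(X,float)+np.array(d['t']); s=c[:2]/c[2]; s=s*(1+d['k1']*(s@s))
    K=np.array(d['mtx']); return K[:2,:2]@s+K[:2,2]
E
python3 - <<'E'
from h import *
import pickle
D={}
for n in ['scene','side','wrist']:
    d=snap(n,n+'0.png'); D[n]=d
    R=np.array(d['R']);print(n,-R.T@np.array(d['t']),R[2],d['k1'],np.array(d['mtx'])[0,0])
pickle.dump(D,open('D0.pkl','wb'))
s=read_state();print(s)
E
```

```text
pics
scene [1289.90033466  658.88058203  864.6796456 ] [-0.62585087 -0.48069166 -0.61420373] 0.0003480936298476311 620.1977329941803
side [ 350.58365748 -600.86086296  640.14657187] [ 0.12724687  0.7025452  -0.70017031] -0.11988562550695639 462.9032411826211
wrist [ 241.78565873 -606.65563513  373.35061994] [-0.26397546 -0.07269917 -0.96178573] -0.04052610062857728 391.85072670526387
{'clock': 0.15, 'qpos': array([ 1.23221076,  0.62913167,  0.03840507,  1.51811444, -0.02702403,
        0.99634497, -0.01998178]), 'qd': array([-0.00075666, -0.00286768,  0.00030726, -0.00118047,  0.00117417,
       -0.0007725 ,  0.00117147]), 'tau': array([ 3.40764445e-04, -5.63794720e+01,  1.22724339e+00, -1.93650627e+01,
        1.10636590e-02,  7.43423996e-03, -3.71304020e-05]), 'eef_pos': array([ 175.04457404, -625.44998202,  204.60851241]), 'tool_rot': array([-3.14010989e+00, -3.86460000e-05,  2.72826282e-01]), 'force': array([-0.25113849, -0.72052638, -0.08255382]), 'torque': array([-0.01516212,  0.0096166 ,  0.00601339]), 'gripper_force': 0.0, 'width': 85.16046539806386}
```

View pics/scene0.png

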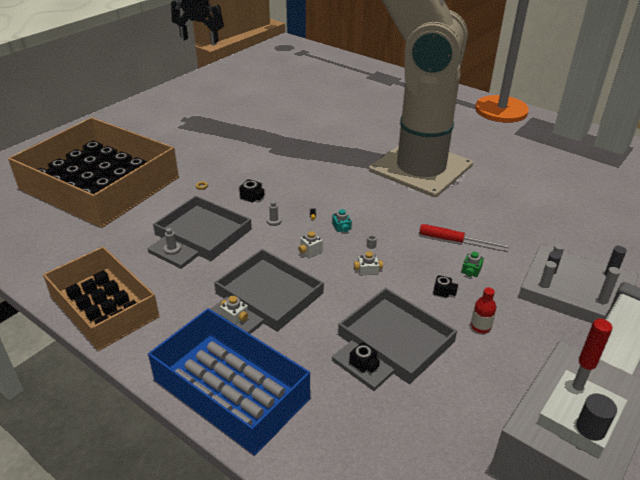

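View pics/side0.png

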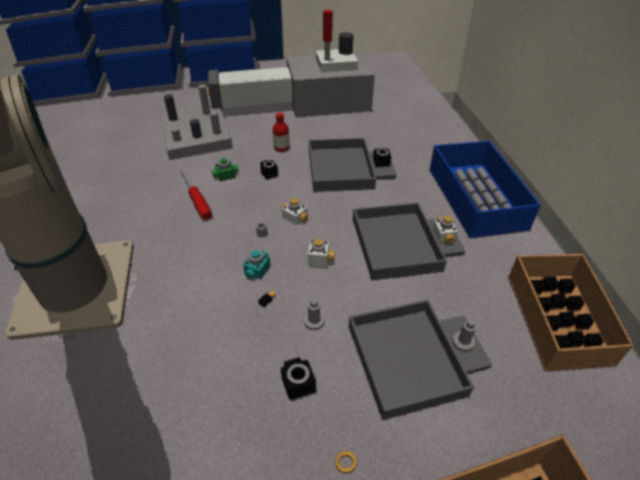

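Scene view: the core tray is at (202,228), the valve tray at (268,288) and the coil tray at (397,333). Parts, as scene/side pixels:
- Large coil: (252,190)/(298,377)
- Core tube: (273,213)/(314,313)
- Valve bodies: (311,243)/(319,252) and (369,263)/(295,210)
- Small coil: (445,286)/(269,169), next to the bottle at (484,312)

The teal body (342,220), the green body (473,263) and the stub (372,242) are lookalikes. I'll confirm with enlarged crops.

Run:
```python
from h import *
import pickle
D=pickle.load(open('D0.pkl','rb'))
P={'coilL':((252,190),(298,377)),'core':((273,213),(314,313)),'vA':((311,243),(319,252)),'vB':((369,263),(295,210)),'coilS':((445,286),(269,169)),'stub':((372,242),(261,229)),'bottle':((484,312),(281,133)),
'coretray':((202,228),(408,357)),'valvetray':((268,288),(398,239)),'coiltray':((397,333),(342,164)),'teal':((342,220),(257,263)),'green':((473,263),(225,168))}
rows=[[],[]]
for k,(a,b) in P.items():
    o1,r1=ray(D['scene'],*a);o2,r2=ray(D['side'],*b)
    A=np.stack([r1,-r2],1);s=np.linalg.lstsq(A,o2-o1,rcond=None)[0]
    p,q=o1+s[0]*r1,o2+s[1]*r2
    print(k,((p+q)/2).round(),np.linalg.norm(p-q).round(1))
i=0
for k in ['coilL','core','vA','vB','coilS']:
  for j,n in enumerate(['scene','side']):
    u,v=P[k][j];c=D[n]['pixels'][v-25:v+25,u-25:u+25,::-1]
    rows[j].append(cv2.resize(c,(160,160),interpolation=cv2.INTER_CUBIC))
cv2.imwrite('pics/m0.png',np.vstack([np.hstack(r) for r in rows]))
```

```text
coilL [ 382. -255.   20.] 1.7
core [ 426. -146.   24.] 0.3
vA [459.  -7.  23.] 1.4
vB [432. 127.  18.] 3.7
coilS [393. 287.  15.] 5.3
stub [359.  87.  11.] 0.1
bottle [437. 393.  41.] 0.5
coretray [ 558. -246.   10.] 0.1
valvetray [619.   9.  14.] 1.3
coiltray [564. 280.  13.] 6.5
teal [342.  -9.  17.] 2.4
green [294. 301.  19.] 1.1
```

View pics/m0.png

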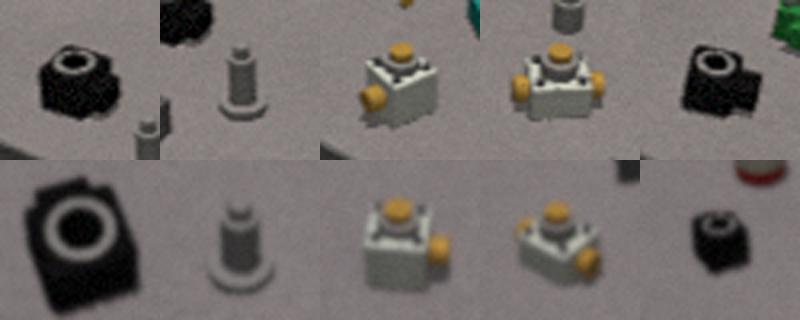

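Large coil, core tube, valve_end (A, one stub), valve_straight (B, two stubs) and small coil are confirmed: block colours and stub counts match. I'll move over the large coil first.

Emit:
send_rows([
  {"dx": 30,"dy": -30,"dz": 0,"az": -0.7,"hand": 0},
  {"dx": 30,"dy": -30,"dz": 0,"az": -0.7,"hand": 0},
  {"dx": 30,"dy": -30,"dz": 0,"az": -0.7,"hand": 0},
  {"dx": 30,"dy": -30,"dz": 0,"az": -0.7,"hand": 0},
  {"dx": 30,"dy": -30,"dz": 0,"az": -0.7,"hand": 0},
  {"dx": 30,"dy": -30,"dz": 0,"az": -0.7,"hand": 0},
  {"dx": 30,"dy": -30,"dz": 0,"az": -0.7,"hand": 0},
  {"dx": 30,"dy": -30,"dz": 0,"az": -0.7,"hand": 0},
  {"dx": 30,"dy": -30,"dz": 0,"az": -0.7,"hand": 0},
  {"dx": 30,"dy": -30,"dz": 0,"az": -0.7,"hand": 0},
])

```text
invalid input at $.series[0]: expected keys ax, ay, az, dx, dy, dz, hand
```

Emit:
send_rows([
  {"ax": 0,"ay": 0,"dx": 30,"dy": -30,"dz": 0,"az": -0.7,"hand": 0},
  {"ax": 0,"ay": 0,"dx": 30,"dy": -30,"dz": 0,"az": -0.7,"hand": 0},
  {"ax": 0,"ay": 0,"dx": 30,"dy": -30,"dz": 0,"az": -0.7,"hand": 0},
  {"ax": 0,"ay": 0,"dx": 30,"dy": -30,"dz": 0,"az": -0.7,"hand": 0},
  {"ax": 0,"ay": 0,"dx": 30,"dy": -30,"dz": 0,"az": -0.7,"hand": 0},
  {"ax": 0,"ay": 0,"dx": 30,"dy": -30,"dz": 0,"az": -0.7,"hand": 0},
  {"ax": 0,"ay": 0,"dx": 30,"dy": -30,"dz": 0,"az": -0.7,"hand": 0},
  {"ax": 0,"ay": 0,"dx": 30,"dy": -30,"dz": 0,"az": -0.7,"hand": 0},
  {"ax": 0,"ay": 0,"dx": 30,"dy": -30,"dz": 0,"az": -0.7,"hand": 0},
  {"ax": 0,"ay": 0,"dx": 30,"dy": -30,"dz": 0,"az": -0.7,"hand": 0},
])

```text
clock: 1.15
eef_pos: [385.4, -252.2, 205.5]
tool_rot: [3.142, -0.002, 0.98]
force: [-0.5, -0.9, 0.8]
width: 85.2
gripper_force: 0.0
```

```bash
cat >> h.py <<'E'
def go(x,y,z,psi):
    s=read_state();p=np.array(s['eef_pos']);a=s['tool_rot'][2]
    d=np.array([x,y])-p[:2]; c,n=np.cos(a),np.sin(a)
    w=(psi-a+np.pi)%(2*np.pi)-np.pi
    print('at',p.round(1),'psi',round(a,3),'-> dx %.2f dy %.2f dz %.2f az %.3f'%((d[0]*c+d[1]*n)/10,(d[0]*n-d[1]*c)/10,(p[2]-z)/10,-w))
E
python3 - <<'E'
from h import *
import pickle
D=pickle.load(open('D0.pkl','rb'))
C={'coil':[(309,142),(366,140),(376,188),(313,188)],'valve':[(354,211),(425,205),(443,269),(371,276)],'core':[(349,319),(431,303),(468,396),(384,413)]}
for k,c in C.items():
    P=np.array([onz(D['side'],u,v,30)[:2] for u,v in c]);print(k,P.mean(0).round(),[np.linalg.norm(P[i]-P[(i+1)%4]).round() for i in range(4)])
    e=P[1]+P[2]-P[0]-P[3];f=P[0]+P[1]-P[2]-P[3];print(np.arctan2(e[1],e[0]).round(3),np.arctan2(-f[0],f[1]).round(3))
d=snap('wrist','w1.png');s=read_state();print(s['eef_pos'],s['tool_rot'],s['qpos'])
E
```

```text
coil [558. 257.] [np.float64(140.0), np.float64(192.0), np.float64(135.0), np.float64(183.0)]
-0.138 -0.129
valve [614.  -4.] [np.float64(150.0), np.float64(179.0), np.float64(132.0), np.float64(176.0)]
-0.048 -0.111
core [ 552. -253.] [np.float64(143.0), np.float64(172.0), np.float64(126.0), np.float64(166.0)]
0.03 0.025
[ 384.00997779 -254.68522946  205.35249388] [-3.14150808e+00 -2.73873695e-04  9.77018114e-01] [ 0.67501357  0.36659596 -0.20104827  2.01972661  0.10316293  0.76474535
 -0.18134585]
```

View pics/w1.png

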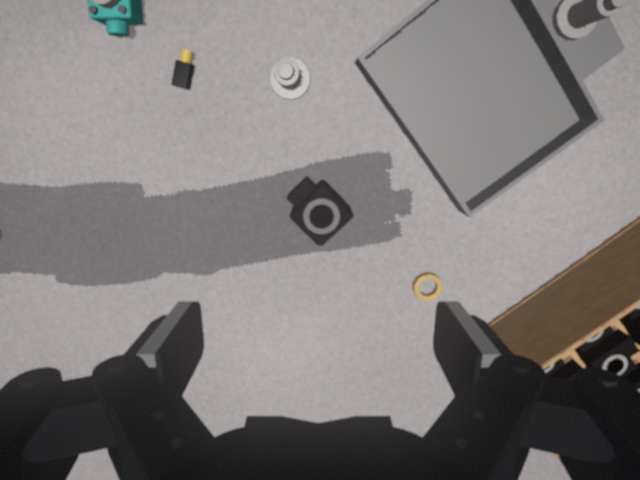

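Wrist view: large coil ring at (322,215) with its tab to the upper left at (302,190). The core tube's tip is at (286,72). The core tray rim corners are at (357,62), (470,213) and (601,119).

```bash
cat >> h.py <<'E'
def blob(d,c,r,thr,mode='dark'):
    im=d['pixels'];u,v=c;u0,v0=max(u-r,0),max(v-r,0);g=im[v0:v+r,u0:u+r].astype(int)
    m=(g.max(2)<thr) if mode=='dark' else (g.min(2)>thr)
    n,l,st,ce=cv2.connectedComponentsWithStats(m.astype(np.uint8))
    k=1+np.argmax(st[1:,4]);cn=max(cv2.findContours((l==k).astype(np.uint8),0,1)[0],key=cv2.contourArea)+np.array([u0,v0])
    return cn,st[k,4]
E
python3 - <<'E'
from h import *
d=snap('wrist')
cn,a=blob(d,(320,212),55,70);h=cv2.convexHull(cn)
print(a,cv2.approxPolyDP(h,4,True)[:,0].tolist(),cv2.minAreaRect(cn))
c=onz(d,322,215,36);print('coil',c,'tab',onz(d,302,190,27))
P=[onz(d,*q,36)[:2] for q in [(290,213),(320,244),(352,213)]]
for i in (0,1):
    e=P[i+1]-P[i];print(np.linalg.norm(e),np.arctan2(e[1],e[0]))
print('core tip',onz(d,286,70,56),'flange',onz(d,290,78,4))
Q=[onz(d,*q,30)[:2] for q in [(357,62),(470,213),(601,119)]]
for i in (0,1):
    e=Q[i+1]-Q[i];print(np.linalg.norm(e),np.arctan2(e[1],e[0]))
print('tray',(Q[0]+Q[2])/2)
E
```

```text
1550 [[305, 174], [323, 177], [351, 209], [320, 241], [290, 212], [288, 191]] ((316.2500305175781, 205.25001525878906), (60.10407257080078, 49.497474670410156), 45.0)
coil [ 383.76799327 -261.08543857   36.        ] tab [ 380.68684707 -233.90886338   27.        ]
38.94033293741685 -1.417237652366975
40.105050832992355 0.19712764751337944
core tip [ 426.22294748 -148.66681872   56.        ] flange [ 425.91040394 -148.24147488    4.        ]
164.20253314482667 -1.468034905907163
135.2807016456219 0.06750138410546597
tray [ 553.97404809 -249.24760519]
```

```bash
python3 -c "
from h import *
go(384,-261,4,1.74)"
```

```text
at [ 383.1 -256.3  205.3] psi 0.974 -> dx -0.34 dy 0.34 dz 20.13 az -0.766
```

Emit:
send_rows([
  {"ax": 0,"ay": 0,"az": -0.766,"dx": -0.35,"dy": 0.35,"dz": 5,"hand": 0},
  {"ax": 0,"ay": 0,"az": -0.766,"dx": -0.35,"dy": 0.35,"dz": 10,"hand": 0},
  {"ax": 0,"ay": 0,"az": -0.766,"dx": -0.35,"dy": 0.35,"dz": 12,"hand": 0},
  {"ax": 0,"ay": 0,"az": -0.766,"dx": -0.35,"dy": 0.35,"dz": 13,"hand": 0},
  {"ax": 0,"ay": 0,"az": -0.766,"dx": -0.35,"dy": 0.35,"dz": 14,"hand": 0},
  {"ax": 0,"ay": 0,"az": -0.766,"dx": -0.35,"dy": 0.35,"dz": 15,"hand": 0},
  {"ax": 0,"ay": 0,"az": -0.766,"dx": -0.35,"dy": 0.35,"dz": 17,"hand": 0},
  {"ax": 0,"ay": 0,"az": -0.766,"dx": -0.35,"dy": 0.35,"dz": 19,"hand": 0},
  {"ax": 0,"ay": 0,"az": -0.766,"dx": -0.35,"dy": 0.35,"dz": 20.1,"hand": 0},
  {"ax": 0,"ay": 0,"az": -0.766,"dx": -0.35,"dy": 0.35,"dz": 20.1,"hand": 0},
])

```text
clock: 2.25
eef_pos: [383.0, -261.4, 3.2]
tool_rot: [-3.139, -0.001, 1.736]
force: [0.1, 0.1, 0.6]
width: 85.8
gripper_force: 0.0
```

Emit:
send_rows([
  {"ax": 0,"ay": 0,"az": 0,"dx": 0,"dy": 0,"dz": 0,"hand": 0},
  {"ax": 0,"ay": 0,"az": 0,"dx": 0,"dy": 0,"dz": 0,"hand": 1},
  {"ax": 0,"ay": 0,"az": 0,"dx": 0,"dy": 0,"dz": 0,"hand": 1},
  {"ax": 0,"ay": 0,"az": 0,"dx": 0,"dy": 0,"dz": 0,"hand": 1},
  {"ax": 0,"ay": 0,"az": 0,"dx": 0,"dy": 0,"dz": 0,"hand": 1},
  {"ax": 0,"ay": 0,"az": 0,"dx": 0,"dy": 0,"dz": 0,"hand": 1},
  {"ax": 0,"ay": 0,"az": 0,"dx": 0,"dy": 0,"dz": 0,"hand": 1},
  {"ax": 0,"ay": 0,"az": 0,"dx": 0,"dy": 0,"dz": 0,"hand": 1},
])

```text
clock: 3.05
eef_pos: [384.6, -261.4, 5.4]
tool_rot: [3.141, 0.001, 1.739]
force: [-1.1, 0.0, 9.6]
width: 41.4
gripper_force: 59.3
```

Emit:
send_rows([
  {"ax": 0,"ay": 0,"az": 0,"dx": 0,"dy": 0,"dz": -2,"hand": 1},
  {"ax": 0,"ay": 0,"az": 0,"dx": 0,"dy": 0,"dz": -7,"hand": 1},
  {"ax": 0,"ay": 0,"az": 0,"dx": 0,"dy": 0,"dz": -12,"hand": 1},
  {"ax": 0,"ay": 0,"az": 0,"dx": 2,"dy": 1,"dz": -16,"hand": 1},
  {"ax": 0,"ay": 0,"az": 0,"dx": 6,"dy": 3.3,"dz": -18,"hand": 1},
  {"ax": 0,"ay": 0,"az": 0,"dx": 10,"dy": 5.5,"dz": -20,"hand": 1},
  {"ax": 0,"ay": 0,"az": 0,"dx": 14,"dy": 7.8,"dz": -20,"hand": 1},
  {"ax": 0,"ay": 0,"az": 0,"dx": 18,"dy": 10,"dz": -20,"hand": 1},
  {"ax": 0,"ay": 0,"az": 0,"dx": 21,"dy": 11.7,"dz": -20,"hand": 1},
  {"ax": 0,"ay": 0,"az": 0,"dx": 23.2,"dy": 12.9,"dz": -20,"hand": 1},
])

```text
clock: 4.05
eef_pos: [472.8, -7.9, 204.6]
tool_rot: [3.141, -0.001, 1.742]
force: [-0.5, 0.3, -2.3]
width: 41.1
gripper_force: 61.6
```

Emit:
send_rows([
  {"ax": 0,"ay": 0,"az": 0.05,"dx": 3,"dy": 1.7,"dz": 0,"hand": 1},
  {"ax": 0,"ay": 0,"az": 0.1,"dx": 6.5,"dy": 3.6,"dz": 0,"hand": 1},
  {"ax": 0,"ay": 0,"az": 0.15,"dx": 10.5,"dy": 5.8,"dz": 0,"hand": 1},
  {"ax": 0,"ay": 0,"az": 0.2,"dx": 14.5,"dy": 8,"dz": 0,"hand": 1},
  {"ax": 0,"ay": 0,"az": 0.25,"dx": 18.5,"dy": 10.3,"dz": 0,"hand": 1},
  {"ax": 0,"ay": 0,"az": 0.3,"dx": 21,"dy": 11.7,"dz": 0,"hand": 1},
  {"ax": 0,"ay": 0,"az": 0.3,"dx": 23.2,"dy": 12.9,"dz": 0,"hand": 1},
  {"ax": 0,"ay": 0,"az": 0.3,"dx": 23.2,"dy": 12.9,"dz": 0,"hand": 1},
  {"ax": 0,"ay": 0,"az": 0.3,"dx": 23.2,"dy": 12.9,"dz": 0,"hand": 1},
])

```text
clock: 4.95
eef_pos: [560.1, 239.4, 203.8]
tool_rot: [-3.14, 0.001, 1.44]
force: [-0.1, -0.9, -1.0]
width: 40.9
gripper_force: 61.6
```

```bash
python3 -c "
from h import *
import pickle
d=snap('wrist','w2.png');pickle.dump(d,open('w2.pkl','wb'));go(560,250,200,1.44)"
```

```text
at [560.3 238.2 203.8] psi 1.438 -> dx 1.17 dy -0.19 dz 0.38 az -0.002
```

View pics/w2.png

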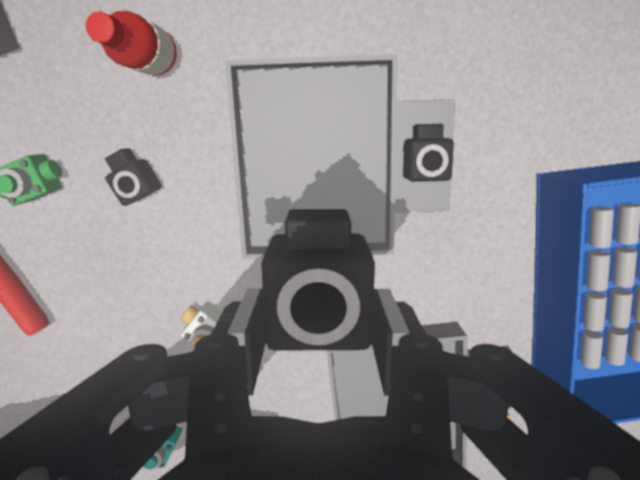

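Wrist view: the large coil is held squarely across y with its tab up. The coil tray rim corners are at (229,58), (396,57), (393,252) and (243,254). The small coil ring is at (126,184), and the bottle at (130,40).

Run:
```python
from h import *
import pickle
d=pickle.load(open('w2.pkl','rb'))
P=np.array([onz(d,*q,30)[:2] for q in [(229,58),(396,57),(393,252),(243,254)]])
print(P.round(),P.mean(0))
for i in range(4):
    e=P[(i+1)%4]-P[i];print(np.linalg.norm(e).round(),np.arctan2(e[1],e[0]).round(3))
print('coilS',onz(d,126,184,30),onz(d,121,157,23),'bottle',onz(d,101,27,95))
print('sample',onz(d,432,160,42))
cn,a=blob(d,(130,176),32,75);print(a,cv2.approxPolyDP(cv2.convexHull(cn),3,True)[:,0].tolist())
```

```text
[[504. 372.]
 [639. 355.]
 [623. 189.]
 [486. 205.]] [562.90273222 280.20334577]
135.0 -0.126
166.0 -1.667
138.0 3.024
167.0 1.458
coilS [394.38792346 283.05325316  30.        ] [392.56832385 306.5114453   23.        ] bottle [436.99259813 390.58923906  95.        ]
sample [659.70844901 269.60033727  42.        ]
340 [[123, 150], [129, 150], [148, 165], [158, 187], [151, 188]]
```

Emit:
send_rows([
  {"ax": 0,"ay": 0,"az": -0.02,"dx": 4,"dy": -0.2,"dz": 0,"hand": 1},
  {"ax": 0,"ay": 0,"az": -0.02,"dx": 7.8,"dy": -0.37,"dz": 2,"hand": 1},
  {"ax": 0,"ay": 0,"az": -0.02,"dx": 7.8,"dy": -0.37,"dz": 6,"hand": 1},
  {"ax": 0,"ay": 0,"az": -0.02,"dx": 7.8,"dy": -0.37,"dz": 10,"hand": 1},
  {"ax": 0,"ay": 0,"az": -0.02,"dx": 7.8,"dy": -0.37,"dz": 14,"hand": 1},
  {"ax": 0,"ay": 0,"az": -0.02,"dx": 7.8,"dy": -0.37,"dz": 17,"hand": 1},
  {"ax": 0,"ay": 0,"az": -0.02,"dx": 7.8,"dy": -0.37,"dz": 18.3,"hand": 1},
  {"ax": 0,"ay": 0,"az": -0.02,"dx": 7.8,"dy": -0.37,"dz": 18.9,"hand": 1},
  {"ax": 0,"ay": 0,"az": -0.02,"dx": 7.8,"dy": -0.37,"dz": 19.2,"hand": 1},
  {"ax": 0,"ay": 0,"az": -0.02,"dx": 7.8,"dy": -0.37,"dz": 19.2,"hand": 1},
])

```text
clock: 6.0
eef_pos: [568.5, 317.6, 13.6]
tool_rot: [3.14, -0.001, 1.458]
force: [-0.6, 0.7, -1.7]
width: 40.8
gripper_force: 61.6
```

Emit:
send_rows([
  {"ax": 0,"ay": 0,"az": 0,"dx": 0,"dy": 0,"dz": 0.1,"hand": 1},
  {"ax": 0,"ay": 0,"az": 0,"dx": 0,"dy": 0,"dz": 0.1,"hand": 1},
  {"ax": 0,"ay": 0,"az": 0,"dx": 0,"dy": 0,"dz": 0.2,"hand": 1},
  {"ax": 0,"ay": 0,"az": 0,"dx": 0,"dy": 0,"dz": 0.2,"hand": 1},
])

```text
clock: 6.4
eef_pos: [567.7, 317.3, 10.6]
tool_rot: [3.141, -0.0, 1.459]
force: [-0.8, -0.5, -2.6]
width: 41.0
gripper_force: 61.6
```

Emit:
send_rows([
  {"ax": 0,"ay": 0,"az": 0,"dx": 0,"dy": 0,"dz": 0.1,"hand": 1},
  {"ax": 0,"ay": 0,"az": 0,"dx": 0,"dy": 0,"dz": 0.1,"hand": 1},
  {"ax": 0,"ay": 0,"az": 0,"dx": 0,"dy": 0,"dz": 0.1,"hand": 1},
])

```text
clock: 6.7
eef_pos: [567.7, 317.3, 9.6]
tool_rot: [3.141, -0.0, 1.459]
force: [-0.8, -0.2, 2.4]
width: 40.5
gripper_force: 62.1
```

Emit:
send_rows([
  {"ax": 0,"ay": 0,"az": 0,"dx": 0,"dy": 0,"dz": 0,"hand": 0.25},
  {"ax": 0,"ay": 0,"az": 0,"dx": 0,"dy": 0,"dz": 0,"hand": 0.25},
  {"ax": 0,"ay": 0,"az": 0,"dx": 0,"dy": 0,"dz": 0,"hand": 0.25},
  {"ax": 0,"ay": 0,"az": 0,"dx": 0,"dy": 0,"dz": -1,"hand": 0.25},
  {"ax": 0,"ay": 0,"az": 0,"dx": 0,"dy": 0,"dz": -3,"hand": 0.25},
  {"ax": 0,"ay": 0,"az": 0,"dx": 0,"dy": 0,"dz": -7,"hand": 0.25},
  {"ax": 0,"ay": 0,"az": 0,"dx": 0,"dy": 0,"dz": -12,"hand": 0},
  {"ax": 0,"ay": 0,"az": 0,"dx": 0,"dy": 0,"dz": -16,"hand": 0},
])

```text
clock: 7.5
eef_pos: [568.0, 317.9, 172.7]
tool_rot: [3.14, -0.002, 1.459]
force: [0.5, 0.6, -0.5]
width: 85.4
gripper_force: 0.0
```

Emit:
send_rows([
  {"ax": 0,"ay": 0,"az": 0,"dx": -1,"dy": -5,"dz": 0,"hand": 0},
  {"ax": 0,"ay": 0,"az": 0,"dx": -3,"dy": -9,"dz": 0,"hand": 0},
  {"ax": 0,"ay": 0,"az": 0,"dx": -5,"dy": -13,"dz": 0,"hand": 0},
  {"ax": 0,"ay": 0,"az": 0,"dx": -5.4,"dy": -16.8,"dz": 0,"hand": 0},
  {"ax": 0,"ay": 0,"az": 0,"dx": -5.4,"dy": -16.8,"dz": 0,"hand": 0},
  {"ax": 0,"ay": 0,"az": 0,"dx": -5.4,"dy": -16.8,"dz": 0,"hand": 0},
  {"ax": 0,"ay": 0,"az": 0,"dx": -5.4,"dy": -16.8,"dz": 0,"hand": 0},
])

```text
clock: 8.2
eef_pos: [396.0, 282.9, 169.9]
tool_rot: [3.14, -0.001, 1.458]
force: [-0.1, -0.0, 0.0]
width: 85.5
gripper_force: 0.0
```

```bash
python3 -c "
from h import *
import pickle
d=snap('wrist','w3.png');pickle.dump(d,open('w3.pkl','wb'));go(394,283,4,1.65)"
```

```text
at [396.  282.8 169.6] psi 1.458 -> dx -0.00 dy -0.20 dz 16.56 az -0.192
```

View pics/w3.png

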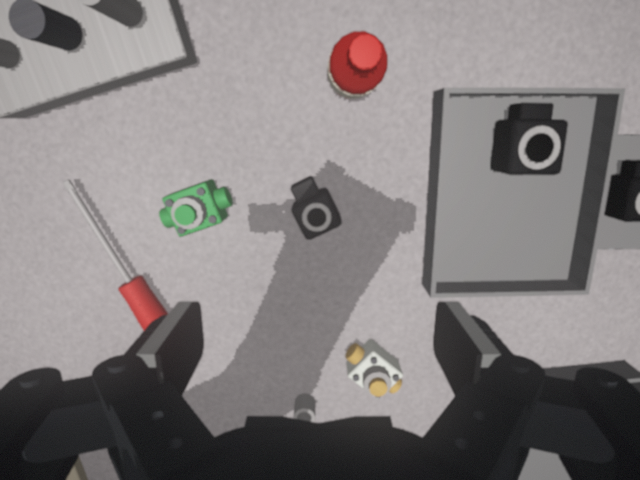

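Wrist view: the large coil stands flat in the tray (540,148). The small coil's ring is at (316,216), block corners near (308,239) and (341,220), tab at (303,187). valve_straight is at (376,372), and the green body at (193,208) stays out of it.

Run:
```python
from h import *
import pickle
d=pickle.load(open('w3.pkl','rb'))
c=onz(d,316,216,30);t=onz(d,303,186,23);print(c,np.arctan2(*(t-c)[1::-1]))
P=[onz(d,*q,30)[:2] for q in [(308,239),(341,220)]];e=P[1]-P[0];print(np.linalg.norm(e),np.arctan2(e[1],e[0])+np.pi/2)
cn,a=blob(d,(316,208),40,75);print(a,cv2.approxPolyDP(cv2.convexHull(cn),3,True)[:,0].tolist())
a,b=onz(d,354,353,13),onz(d,399,386,13);print('vB',onz(d,377,388,44),a,b,np.arctan2(*(b-a)[1::-1]))
go(c[0],c[1],4,1.93)
```

```text
[394.52990119 283.54616916  30.        ] 1.8810368847555141
31.205861528180638 1.9945593855737278
1067 [[311, 177], [327, 190], [340, 223], [307, 238], [292, 211], [292, 187]]
vB [430.7089178  125.89462666  44.        ] [414.60143726 143.80840927  13.        ] [455.17751779 101.77611773  13.        ] -0.8030242243826401
at [396.  282.8 169.6] psi 1.458 -> dx 0.06 dy -0.16 dz 16.56 az -0.472
```

Emit:
send_rows([
  {"ax": 0,"ay": 0,"az": -0.15,"dx": 0.05,"dy": -0.15,"dz": 2,"hand": 0.25},
  {"ax": 0,"ay": 0,"az": -0.3,"dx": 0.05,"dy": -0.15,"dz": 5,"hand": 0.25},
  {"ax": 0,"ay": 0,"az": -0.44,"dx": 0.05,"dy": -0.15,"dz": 9,"hand": 0.25},
  {"ax": 0,"ay": 0,"az": -0.44,"dx": 0.05,"dy": -0.15,"dz": 12,"hand": 0.25},
  {"ax": 0,"ay": 0,"az": -0.44,"dx": 0.05,"dy": -0.15,"dz": 14.5,"hand": 0.25},
  {"ax": 0,"ay": 0,"az": -0.44,"dx": 0.05,"dy": -0.15,"dz": 16,"hand": 0.25},
  {"ax": 0,"ay": 0,"az": -0.44,"dx": 0.05,"dy": -0.15,"dz": 16.5,"hand": 0.25},
  {"ax": 0,"ay": 0,"az": -0.44,"dx": 0.05,"dy": -0.15,"dz": 16.5,"hand": 0.25},
  {"ax": 0,"ay": 0,"az": -0.44,"dx": 0.05,"dy": -0.15,"dz": 16.5,"hand": 0.25},
])

```text
clock: 9.15
eef_pos: [393.9, 283.5, 4.8]
tool_rot: [3.14, -0.0, 1.898]
force: [0.1, -0.9, 0.7]
width: 64.0
gripper_force: 0.0
```

Emit:
send_rows([
  {"ax": 0,"ay": 0,"az": 0,"dx": 0,"dy": 0,"dz": 0,"hand": 1},
  {"ax": 0,"ay": 0,"az": 0,"dx": 0,"dy": 0,"dz": 0,"hand": 1},
  {"ax": 0,"ay": 0,"az": 0,"dx": 0,"dy": 0,"dz": 0,"hand": 1},
  {"ax": 0,"ay": 0,"az": 0,"dx": 0,"dy": 0,"dz": 0,"hand": 1},
  {"ax": 0,"ay": 0,"az": 0,"dx": 0,"dy": 0,"dz": 0,"hand": 1},
  {"ax": 0,"ay": 0,"az": 0,"dx": 0,"dy": 0,"dz": 0,"hand": 1},
])

```text
clock: 9.75
eef_pos: [393.2, 283.1, 4.4]
tool_rot: [3.141, -0.0, 1.899]
force: [0.5, 0.2, 1.1]
width: -0.0
gripper_force: 0.0
```

Closed to 0, so the grip missed. I'll look before moving.

Run:
```python
from h import *
a=snap('wrist');b=snap('side');s=snap('scene')
w=a['pixels'][130:430,120:520,::-1];
x=cv2.resize(b['pixels'][130:210,220:330,::-1],(400,291),interpolation=2)
y=cv2.resize(s['pixels'][230:330,400:520,::-1],(400,333),interpolation=2)
o=np.zeros((600,800,3),np.uint8);o[:300,:400]=w;o[:291,400:]=x;o[300:,:400]=y[:300]
cv2.imwrite('pics/m1.png',o);print(read_state()['width'],read_state()['eef_pos'])
```

```text
-0.27906296648871365 [393.14620152 283.10817414   4.30769827]
```

View pics/m1.png

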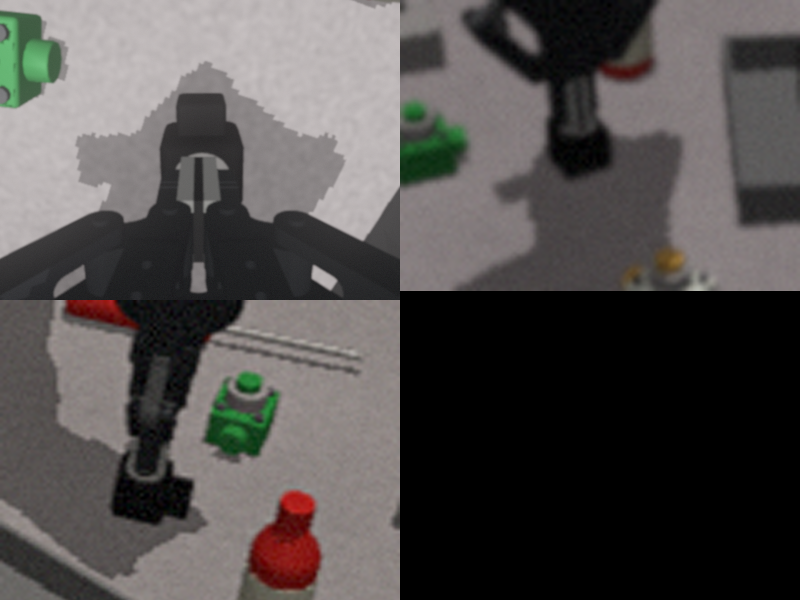

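The coil hasn't moved: its scene ring is still at (444,279), but the shut fingertips appear right in its bore. I'll raise slowly with the fingers shut and check.

Emit:
send_rows([
  {"ax": 0,"ay": 0,"az": 0,"dx": 0,"dy": 0,"dz": -0.3,"hand": 1},
  {"ax": 0,"ay": 0,"az": 0,"dx": 0,"dy": 0,"dz": -0.6,"hand": 1},
  {"ax": 0,"ay": 0,"az": 0,"dx": 0,"dy": 0,"dz": -0.9,"hand": 1},
  {"ax": 0,"ay": 0,"az": 0,"dx": 0,"dy": 0,"dz": -1.2,"hand": 1},
])

```text
clock: 10.3
eef_pos: [393.2, 283.2, 16.7]
tool_rot: [3.141, -0.0, 1.899]
force: [-0.8, 0.8, -0.1]
width: 0.3
gripper_force: 0.0
```

Emit:
send_rows([
  {"ax": 0,"ay": 0,"az": 0,"dx": 0,"dy": 0,"dz": -0.5,"hand": 1},
  {"ax": 0,"ay": 0,"az": 0,"dx": 0,"dy": 0,"dz": -1,"hand": 1},
  {"ax": 0,"ay": 0,"az": 0,"dx": 0,"dy": 0,"dz": -1.5,"hand": 1},
  {"ax": 0,"ay": 0,"az": 0,"dx": 0,"dy": 0,"dz": -2,"hand": 1},
  {"ax": 0,"ay": 0,"az": 0,"dx": 0,"dy": 0,"dz": -2.5,"hand": 1},
  {"ax": 0,"ay": 0,"az": 0,"dx": 0,"dy": 0,"dz": -3,"hand": 1},
  {"ax": 0,"ay": 0,"az": 0,"dx": 0,"dy": 0,"dz": -4,"hand": 1},
])

```text
clock: 11.0
eef_pos: [392.8, 282.7, 56.5]
tool_rot: [-3.141, 0.0, 1.899]
force: [-0.6, -0.9, -0.7]
width: 0.0
gripper_force: 0.0
```

Run:
```python
from h import *
a=snap('wrist');b=snap('side');s=snap('scene')
w=a['pixels'][130:430,120:520,::-1];
x=cv2.resize(b['pixels'][130:210,220:330,::-1],(400,291),interpolation=2)
y=cv2.resize(s['pixels'][230:330,400:520,::-1],(400,333),interpolation=2)
o=np.zeros((600,800,3),np.uint8);o[:300,:400]=w;o[:291,400:]=x;o[300:,:400]=y[:300]
cv2.imwrite('pics/m2.png',o)
s=read_state();print(s['width'],s['eef_pos'])
print('coil at mid pads proj',proj(a,[393.1,283.1,30]))
```

```text
-0.02012160199921323 [393.61432286 283.44853847  57.06151856]
coil at mid pads proj [319.23365467 263.45413963]
```

View pics/m2.png

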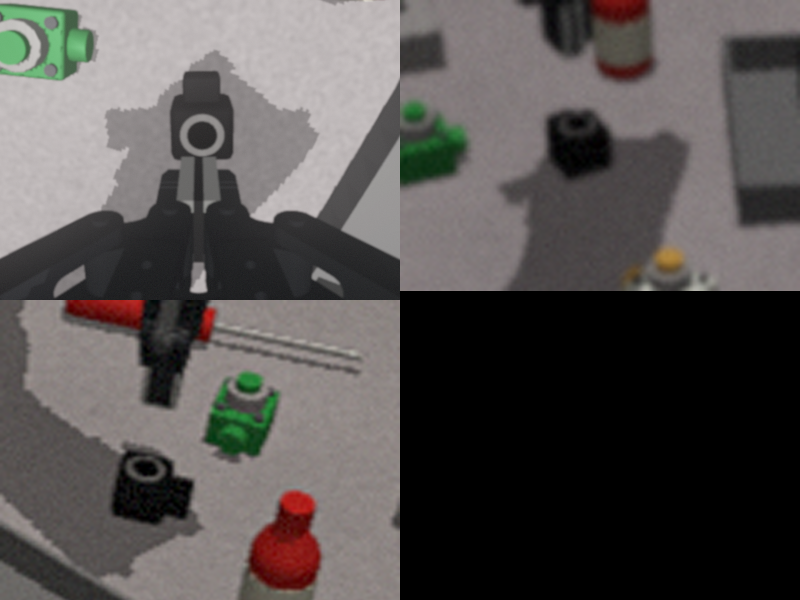

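Run:
```python
from h import *
import pickle
D=pickle.load(open('D0.pkl','rb'))
for z in (4.3,30,57,85): 
    p=proj(D['scene'],[393.3,283.2,z]); print(z,'scene crop',(p-[400,230])*3.333+[0,300], 'side crop',(proj(D['side'],[393.3,283.2,z])-[220,130])*3.636+[400,0])
a=snap('wrist')
for z in (57,30,85): print(proj(a,[393.3,283.2,z])-[120,130])
s=read_state();print(s['force'],s['width'])
```

```text
4.3 scene crop [138.15635111 499.36132816] side crop [577.27055616 156.06985001]
30 scene crop [143.6409474  468.08934436] side crop [574.42954655 122.81928196]
57 scene crop [149.55372215 434.37643222] side crop [571.36442726  86.73860002]
85 scene crop [155.85527429 398.44734224] side crop [568.09677052  48.02972371]
[197.6929287  153.40292491]
[197.61800307 133.77708499]
[197.79718283 180.65971729]
[-0.16837094  0.17628277 -0.16985161] 0.04362876134986226
```

Run:
```python
from h import *
import pickle
D=pickle.load(open('D0.pkl','rb'))
def tri(a,b):
    o1,r1=ray(D['scene'],*a);o2,r2=ray(D['side'],*b)
    s=np.linalg.lstsq(np.stack([r1,-r2],1),o2-o1,rcond=None)[0];p,q=o1+s[0]*r1,o2+s[1]*r2
    return ((p+q)/2).round(1),np.linalg.norm(p-q).round(1)
print('tip',tri((448.9,260.9),(266.8,144.3)))
print('ringS(30)',tri((444,280),(268.7,163)))
print('coretip(56)',tri((273.2,203),(314,301)))
print('vA tip(50)',tri((312,235),(319,244)));print('vB tip(44)',tri((369.3,255.5),(295,204)))
print('ringL(36)',tri((251,184),(298,373)))
s=read_state();print(s['eef_pos'],s['tool_rot'])
a=snap('wrist','w4.png')
```

```text
tip (array([393.1, 286.6,  81.6]), np.float64(3.9))
ringS(30) (array([394.4, 284.6,  31.9]), np.float64(2.1))
coretip(56) (array([ 426.7, -143.7,   53.2]), np.float64(0.1))
vA tip(50) (array([458. ,  -6.5,  44.3]), np.float64(3.7))
vB tip(44) (array([431.3, 125.1,  36.4]), np.float64(5.7))
ringL(36) (array([ 382.4, -257.2,   36.2]), np.float64(2.2))
[393.40369276 283.18323694  56.66471013] [ 3.14085505e+00 -1.98311413e-04  1.89860056e+00]
```

View pics/w4.png

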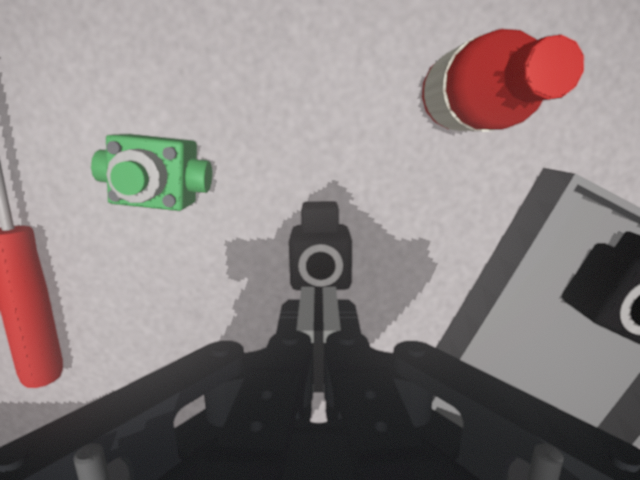

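The tips triangulate at z≈82 while the reported TCP is 57. The coil ring and the wrist calibration agree with the cameras, so the tool reading is about 25 mm low in z and the fingers shut just above the coil. I'll open and descend about 25 mm further, carefully.

Emit:
send_rows([
  {"ax": 0,"ay": 0,"az": 0,"dx": 0.05,"dy": 0.1,"dz": 0,"hand": 0.25},
  {"ax": 0,"ay": 0,"az": 0,"dx": 0.05,"dy": 0.1,"dz": 0,"hand": 0.25},
  {"ax": 0,"ay": 0,"az": 0,"dx": 0.05,"dy": 0.1,"dz": 0,"hand": 0.25},
  {"ax": 0,"ay": 0,"az": 0,"dx": 0.05,"dy": 0.1,"dz": 2,"hand": 0.25},
  {"ax": 0,"ay": 0,"az": 0,"dx": 0.05,"dy": 0.1,"dz": 4,"hand": 0.25},
  {"ax": 0,"ay": 0,"az": 0,"dx": 0.05,"dy": 0.1,"dz": 5.2,"hand": 0.25},
  {"ax": 0,"ay": 0,"az": 0,"dx": 0.05,"dy": 0.1,"dz": 6,"hand": 0.25},
  {"ax": 0,"ay": 0,"az": 0,"dx": 0.05,"dy": 0.1,"dz": 6.4,"hand": 0.25},
  {"ax": 0,"ay": 0,"az": 0,"dx": 0.05,"dy": 0.1,"dz": 6.7,"hand": 0.25},
])

```text
clock: 12.15
eef_pos: [394.0, 284.1, -10.7]
tool_rot: [3.141, -0.0, 1.899]
force: [0.1, 0.2, 0.1]
width: 63.7
gripper_force: 0.0
```

Run:
```python
from h import *
import pickle
s=read_state();print(s['eef_pos'],s['force'],s['width'])
D=pickle.load(open('D0.pkl','rb'))
b=snap('side');c=snap('scene')
x=cv2.resize(b['pixels'][130:210,220:330,::-1],(400,291),interpolation=2)
y=cv2.resize(c['pixels'][230:330,400:520,::-1],(400,333),interpolation=2)
z=cv2.resize(D['scene']['pixels'][0:70,150:260,::-1],(400,255),interpolation=2)
o=np.zeros((600,800,3),np.uint8);o[:291,400:]=x;o[:333,:400]=y;o[340:595,:400]=z
cv2.imwrite('pics/m3.png',o)
t=np.array([.27,-.963])*42.5
for sg in (1,-1): print((proj(D['scene'],[175+sg*t[0],-625.5+sg*t[1],218])-[150,0])*3.636+[0,340])
```

```text
[394.03361962 284.12612158 -10.74662902] [0.07310854 0.21786728 0.07234633] 63.728954895420564
[134.77720474 517.5201893 ]
[231.95788809 534.52058329]
```

View pics/m3.png

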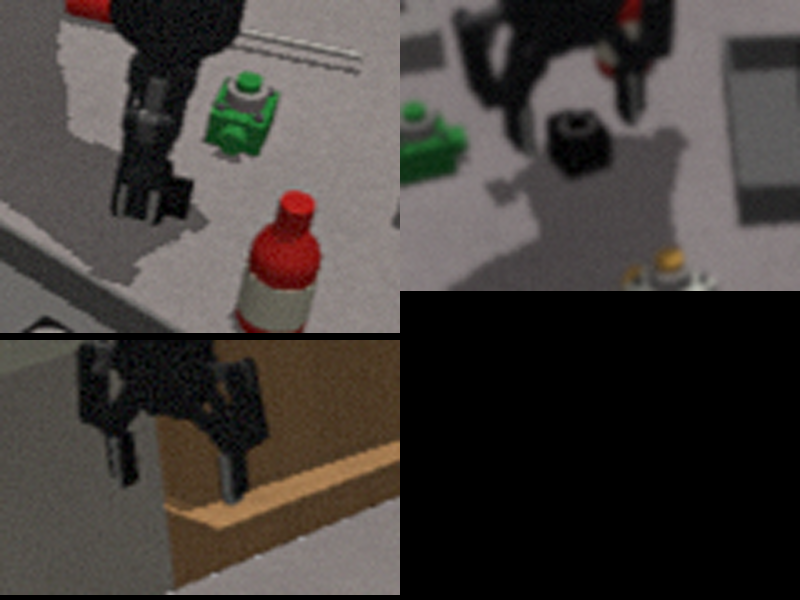

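The tips straddle the small coil, still clear of the bench. The initial picture shows the same roughly 25 mm bias, so it's constant. I'll go a little lower and close.

Emit:
send_rows([
  {"ax": 0,"ay": 0,"az": 0,"dx": 0,"dy": 0,"dz": 0.3,"hand": 0.25},
  {"ax": 0,"ay": 0,"az": 0,"dx": 0,"dy": 0,"dz": 0.6,"hand": 0.25},
  {"ax": 0,"ay": 0,"az": 0,"dx": 0,"dy": 0,"dz": 0.7,"hand": 0.25},
  {"ax": 0,"ay": 0,"az": 0,"dx": 0,"dy": 0,"dz": 0.7,"hand": 1},
  {"ax": 0,"ay": 0,"az": 0,"dx": 0,"dy": 0,"dz": 0.7,"hand": 1},
  {"ax": 0,"ay": 0,"az": 0,"dx": 0,"dy": 0,"dz": 0.7,"hand": 1},
  {"ax": 0,"ay": 0,"az": 0,"dx": 0,"dy": 0,"dz": 0.7,"hand": 1},
  {"ax": 0,"ay": 0,"az": 0,"dx": 0,"dy": 0,"dz": 0.7,"hand": 1},
])

```text
clock: 13.05
eef_pos: [394.0, 284.0, -17.4]
tool_rot: [3.141, -0.0, 1.899]
force: [-1.1, -0.9, 4.5]
width: 32.6
gripper_force: 60.1
```

Emit:
send_rows([
  {"ax": 0,"ay": 0,"az": 0,"dx": 0,"dy": 0,"dz": -2,"hand": 1},
  {"ax": 0,"ay": 0,"az": 0,"dx": 0,"dy": 0,"dz": -6,"hand": 1},
  {"ax": 0,"ay": 0,"az": 0,"dx": 0,"dy": 0,"dz": -10,"hand": 1},
  {"ax": 0,"ay": 0,"az": 0.1,"dx": -2,"dy": 3,"dz": -12,"hand": 1},
  {"ax": 0,"ay": 0,"az": 0.2,"dx": -4.4,"dy": 6.6,"dz": -12,"hand": 1},
  {"ax": 0,"ay": 0,"az": 0.3,"dx": -6.8,"dy": 10.2,"dz": -12,"hand": 1},
  {"ax": 0,"ay": 0,"az": 0.443,"dx": -9.4,"dy": 14.2,"dz": -12,"hand": 1},
  {"ax": 0,"ay": 0,"az": 0.443,"dx": -9.4,"dy": 14.2,"dz": -12,"hand": 1},
  {"ax": 0,"ay": 0,"az": 0.443,"dx": -9.4,"dy": 14.2,"dz": -9,"hand": 1},
  {"ax": 0,"ay": 0,"az": 0.443,"dx": -9.4,"dy": 14.2,"dz": -5,"hand": 1},
])

```text
clock: 14.05
eef_pos: [560.3, 241.4, 33.0]
tool_rot: [3.138, -0.003, 1.455]
force: [0.5, 0.2, -0.7]
width: 32.9
gripper_force: 59.9
```

Emit:
send_rows([
  {"ax": 0,"ay": 0,"az": 0,"dx": 0,"dy": 0,"dz": 2,"hand": 1},
  {"ax": 0,"ay": 0,"az": 0,"dx": 0,"dy": 0,"dz": 3.5,"hand": 1},
  {"ax": 0,"ay": 0,"az": 0,"dx": 0,"dy": 0,"dz": 4.1,"hand": 1},
  {"ax": 0,"ay": 0,"az": 0,"dx": 0,"dy": 0,"dz": 4.4,"hand": 1},
  {"ax": 0,"ay": 0,"az": 0,"dx": 0,"dy": 0,"dz": 4.5,"hand": 1},
  {"ax": 0,"ay": 0,"az": 0,"dx": 0,"dy": 0,"dz": 4.6,"hand": 1},
  {"ax": 0,"ay": 0,"az": 0,"dx": 0,"dy": 0,"dz": 4.6,"hand": 1},
  {"ax": 0,"ay": 0,"az": 0,"dx": 0,"dy": 0,"dz": 4.6,"hand": 1},
])

```text
clock: 14.85
eef_pos: [559.1, 240.8, -13.0]
tool_rot: [3.141, -0.001, 1.456]
force: [0.9, -1.0, -0.2]
width: 32.4
gripper_force: 59.9
```

Emit:
send_rows([
  {"ax": 0,"ay": 0,"az": 0,"dx": 0,"dy": 0,"dz": 0.06,"hand": 1},
  {"ax": 0,"ay": 0,"az": 0,"dx": 0,"dy": 0,"dz": 0.06,"hand": 0.35},
  {"ax": 0,"ay": 0,"az": 0,"dx": 0,"dy": 0,"dz": 0.06,"hand": 0.35},
  {"ax": 0,"ay": 0,"az": 0,"dx": 0,"dy": 0,"dz": 0.06,"hand": 0.35},
  {"ax": 0,"ay": 0,"az": 0,"dx": 0,"dy": 0,"dz": -1,"hand": 0.35},
  {"ax": 0,"ay": 0,"az": 0,"dx": 0,"dy": 0,"dz": -4,"hand": 0.35},
  {"ax": 0,"ay": 0,"az": 0,"dx": 0,"dy": 0,"dz": -8,"hand": 0.25},
  {"ax": 0,"ay": 0,"az": 0,"dx": 0,"dy": 0,"dz": -12,"hand": 0.25},
  {"ax": 0,"ay": 0,"az": 0,"dx": 0,"dy": 0,"dz": -15,"hand": 0.25},
  {"ax": 0,"ay": 0,"az": 0,"dx": 0,"dy": 0,"dz": -15,"hand": 0.25},
])

```text
clock: 15.85
eef_pos: [561.6, 242.5, 141.8]
tool_rot: [3.134, -0.005, 1.456]
force: [0.2, 0.4, -0.4]
width: 63.8
gripper_force: 0.0
```

Emit:
send_rows([
  {"ax": 0,"ay": 0,"az": -0.14,"dx": -2.6,"dy": -2.3,"dz": 0,"hand": 0.25},
  {"ax": 0,"ay": 0,"az": -0.28,"dx": -5.2,"dy": -4.6,"dz": 0,"hand": 0.25},
  {"ax": 0,"ay": 0,"az": -0.42,"dx": -7.8,"dy": -6.9,"dz": 0,"hand": 0.25},
  {"ax": 0,"ay": 0,"az": -0.56,"dx": -10.4,"dy": -9.2,"dz": 0,"hand": 0.25},
  {"ax": 0,"ay": 0,"az": -0.7,"dx": -12.95,"dy": -11.4,"dz": 0,"hand": 0.25},
  {"ax": 0,"ay": 0,"az": -0.84,"dx": -12.95,"dy": -11.4,"dz": 0,"hand": 0.25},
  {"ax": 0,"ay": 0,"az": -0.885,"dx": -12.95,"dy": -11.4,"dz": 0,"hand": 0.25},
  {"ax": 0,"ay": 0,"az": -0.885,"dx": -12.95,"dy": -11.4,"dz": 0,"hand": 0.25},
  {"ax": 0,"ay": 0,"az": -0.885,"dx": -12.95,"dy": -11.4,"dz": 0,"hand": 0.25},
])

```text
clock: 16.75
eef_pos: [430.4, 125.0, 136.2]
tool_rot: [-3.141, -0.0, 2.339]
force: [0.6, -0.2, -0.2]
width: 64.2
gripper_force: 0.0
```

```bash
python3 -c "
from h import *
import pickle
d=snap('wrist','w5.png');pickle.dump(d,open('w5.pkl','wb'));go(431,125.7,-18,2.34)"
```

```text
at [430.5 125.1 136.2] psi 2.34 -> dx 0.01 dy 0.08 dz 15.42 az -0.000
```

View pics/w5.png

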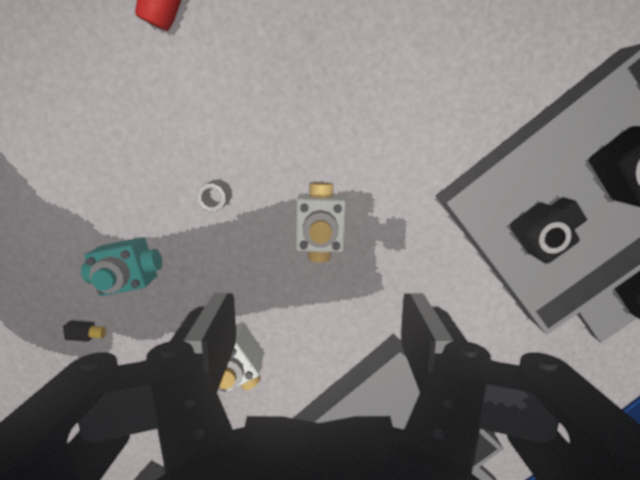

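Wrist view: valve_straight sits square to the tool at (320,222), both coils stand in the coil tray, and the teal body is at (120,265). I'll descend and grip.

Emit:
send_rows([
  {"ax": 0,"ay": 0,"az": 0,"dx": 0,"dy": 0.1,"dz": 4,"hand": 0.25},
  {"ax": 0,"ay": 0,"az": 0,"dx": 0,"dy": 0.1,"dz": 8,"hand": 0.25},
  {"ax": 0,"ay": 0,"az": 0,"dx": 0,"dy": 0.1,"dz": 12,"hand": 0.25},
  {"ax": 0,"ay": 0,"az": 0,"dx": 0,"dy": 0.1,"dz": 14,"hand": 0.25},
  {"ax": 0,"ay": 0,"az": 0,"dx": 0,"dy": 0.1,"dz": 15.1,"hand": 0.25},
  {"ax": 0,"ay": 0,"az": 0,"dx": 0,"dy": 0.1,"dz": 15.5,"hand": 0.25},
  {"ax": 0,"ay": 0,"az": 0,"dx": 0,"dy": 0.1,"dz": 15.5,"hand": 0.25},
  {"ax": 0,"ay": 0,"az": 0,"dx": 0,"dy": 0.1,"dz": 15.5,"hand": 0.25},
])

```text
clock: 17.6
eef_pos: [431.7, 126.0, -18.2]
tool_rot: [3.141, 0.0, 2.341]
force: [-0.7, 0.2, -0.0]
width: 64.0
gripper_force: 0.0
```

Emit:
send_rows([
  {"ax": 0,"ay": 0,"az": 0,"dx": 0,"dy": 0,"dz": 0,"hand": 1},
  {"ax": 0,"ay": 0,"az": 0,"dx": 0,"dy": 0,"dz": 0,"hand": 1},
  {"ax": 0,"ay": 0,"az": 0,"dx": 0,"dy": 0,"dz": 0,"hand": 1},
  {"ax": 0,"ay": 0,"az": 0,"dx": 0,"dy": 0,"dz": 0,"hand": 1},
  {"ax": 0,"ay": 0,"az": 0,"dx": 0,"dy": 0,"dz": 0,"hand": 1},
])

```text
clock: 18.1
eef_pos: [431.8, 125.8, -17.7]
tool_rot: [3.14, 0.001, 2.34]
force: [-1.4, -0.6, 8.3]
width: 34.8
gripper_force: 59.7
```

Emit:
send_rows([
  {"ax": 0,"ay": 0,"az": 0,"dx": 0,"dy": 0,"dz": -2,"hand": 1},
  {"ax": 0,"ay": 0,"az": 0,"dx": 0,"dy": 0,"dz": -6,"hand": 1},
  {"ax": 0,"ay": 0,"az": 0,"dx": 0,"dy": 0,"dz": -11,"hand": 1},
  {"ax": 0,"ay": 0,"az": 0.14,"dx": -3,"dy": 0.7,"dz": -15,"hand": 1},
  {"ax": 0,"ay": 0,"az": 0.28,"dx": -7,"dy": 1.6,"dz": -17,"hand": 1},
  {"ax": 0,"ay": 0,"az": 0.42,"dx": -11,"dy": 2.5,"dz": -17,"hand": 1},
  {"ax": 0,"ay": 0,"az": 0.56,"dx": -15,"dy": 3.4,"dz": -17,"hand": 1},
  {"ax": 0,"ay": 0,"az": 0.7,"dx": -19,"dy": 4.3,"dz": -17,"hand": 1},
  {"ax": 0,"ay": 0,"az": 0.84,"dx": -21.5,"dy": 4.95,"dz": -17,"hand": 1},
  {"ax": 0,"ay": 0,"az": 0.84,"dx": -21.5,"dy": 4.95,"dz": -17,"hand": 1},
])

```text
clock: 19.1
eef_pos: [619.2, 2.0, 151.1]
tool_rot: [3.139, 0.002, 1.493]
force: [-0.2, -0.6, -1.5]
width: 34.4
gripper_force: 60.6
```

```bash
python3 -c "
from h import *
import pickle
d=snap('wrist','w6.png');pickle.dump(d,open('w6.pkl','wb'));s=read_state();print(s['eef_pos'],s['tool_rot'],s['width'])"
```

```text
[616.90799085   4.21402151 150.94144817] [-3.14146291e+00  5.44599606e-04  1.49829319e+00] 34.75533458340992
```

View pics/w6.png

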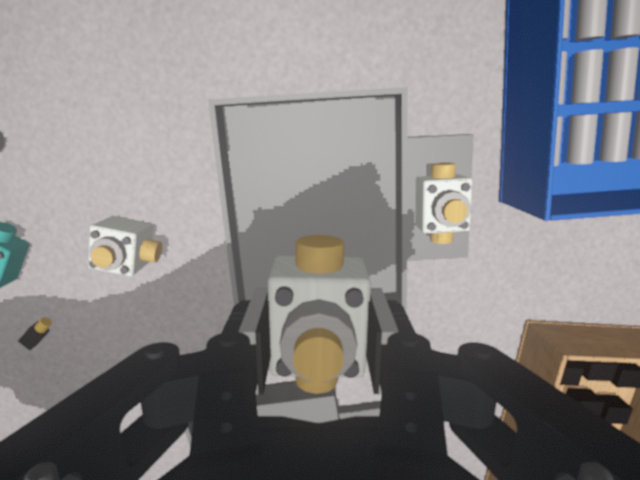

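Wrist view: valve tray top rim corners at (211,101) and (407,89), its valve sample at (456,210). valve_end has its tip at (102,258) and its stub at (150,250).

Run:
```python
from h import *
import pickle
d=pickle.load(open('w6.pkl','rb'))
a=onz(d,211,101,30)[:2];b=onz(d,407,89,30)[:2];e=b-a;th=np.arctan2(e[1],e[0]);print(a,b,np.linalg.norm(e),th)
x=np.array([np.cos(th),np.sin(th)]);y=np.array([-x[1],x[0]])
print('centre rim',(a+b)/2-85*y,'from sample',onz(d,456,210,56)[:2]-98*x)
l=onz(d,240,300,30)[:2];print('left edge local', (l-a)@x,(l-a)@y)
t=onz(d,102,258,50);s=onz(d,151,251,18);q=s-t;print('vE',t,s,np.linalg.norm(q[:2]),np.arctan2(q[1],q[0]))
P=[onz(d,*q,36)[:2] for q in [(88,264),(133,273),(140,234),(93,224)]]
for i in range(4): e=P[(i+1)%4]-P[i];print(np.linalg.norm(e).round(1),np.arctan2(e[1],e[0]).round(3))
print(np.mean(P,0))
D=pickle.load(open('D0.pkl','rb'))
o1,r1=ray(D['scene'],302.6,248.3);o2,r2=ray(D['side'],330.9,255.1);k=np.linalg.lstsq(np.stack([r1,-r2],1),o2-o1,rcond=None)[0];print('stub ext',o1+k[0]*r1)
```

```text
[551.11941622  94.95551226] [688.84807194  92.07859669] 137.75869936140356 -0.020885248918499907
centre rim [618.20862698   8.53559203] from sample [617.42441338  10.93494945]
left edge local 3.4547137289264396 -152.8670576903243
vE [459.21136185  -7.8956776   50.        ] [481.70191366 -14.60791829  18.        ] 23.47081370289329 -0.29003153717182234
35.5 -0.288
32.9 1.197
36.0 2.842
33.3 -1.928
[461.30921767  -5.60389915]
stub ext [479.39397563 -13.54582025  18.23746322]
```

Emit:
send_rows([
  {"ax": 0,"ay": 0,"az": -0.04,"dx": 3,"dy": -0.1,"dz": 2,"hand": 1},
  {"ax": 0,"ay": 0,"az": -0.04,"dx": 4.5,"dy": -0.1,"dz": 6,"hand": 1},
  {"ax": 0,"ay": 0,"az": -0.04,"dx": 4.5,"dy": -0.1,"dz": 10,"hand": 1},
  {"ax": 0,"ay": 0,"az": -0.04,"dx": 4.5,"dy": -0.1,"dz": 13,"hand": 1},
  {"ax": 0,"ay": 0,"az": -0.04,"dx": 4.5,"dy": -0.1,"dz": 15,"hand": 1},
  {"ax": 0,"ay": 0,"az": -0.04,"dx": 4.5,"dy": -0.1,"dz": 15.9,"hand": 1},
  {"ax": 0,"ay": 0,"az": -0.04,"dx": 4.5,"dy": -0.1,"dz": 16.2,"hand": 1},
  {"ax": 0,"ay": 0,"az": -0.04,"dx": 4.5,"dy": -0.1,"dz": 16.35,"hand": 1},
  {"ax": 0,"ay": 0,"az": -0.04,"dx": 4.5,"dy": -0.1,"dz": 16.45,"hand": 1},
  {"ax": 0,"ay": 0,"az": -0.04,"dx": 4.5,"dy": -0.1,"dz": 16.45,"hand": 1},
])

```text
clock: 20.15
eef_pos: [619.3, 50.9, -12.2]
tool_rot: [3.14, -0.0, 1.541]
force: [-0.2, 0.1, -2.0]
width: 34.7
gripper_force: 60.6
```

Emit:
send_rows([
  {"ax": 0,"ay": 0,"az": 0,"dx": 0,"dy": 0,"dz": 0.1,"hand": 1},
  {"ax": 0,"ay": 0,"az": 0,"dx": 0,"dy": 0,"dz": 0.15,"hand": 1},
  {"ax": 0,"ay": 0,"az": 0,"dx": 0,"dy": 0,"dz": 0.15,"hand": 1},
  {"ax": 0,"ay": 0,"az": 0,"dx": 0,"dy": 0,"dz": 0.15,"hand": 0.35},
  {"ax": 0,"ay": 0,"az": 0,"dx": 0,"dy": 0,"dz": 0.15,"hand": 0.35},
  {"ax": 0,"ay": 0,"az": 0,"dx": 0,"dy": 0,"dz": 0.15,"hand": 0.35},
  {"ax": 0,"ay": 0,"az": 0,"dx": 0,"dy": 0,"dz": -2,"hand": 0.35},
  {"ax": 0,"ay": 0,"az": 0,"dx": 0,"dy": 0,"dz": -6,"hand": 0.3},
  {"ax": 0,"ay": 0,"az": 0,"dx": 0,"dy": 0,"dz": -10,"hand": 0.25},
  {"ax": 0,"ay": 0,"az": 0,"dx": 0,"dy": 0,"dz": -13,"hand": 0.25},
])

```text
clock: 21.15
eef_pos: [619.3, 51.2, 119.1]
tool_rot: [3.14, -0.001, 1.541]
force: [0.5, -0.2, -0.8]
width: 63.9
gripper_force: 0.0
```

Emit:
send_rows([
  {"ax": 0,"ay": 0,"az": -0.14,"dx": -1.2,"dy": -3,"dz": 0,"hand": 0.25},
  {"ax": 0,"ay": 0,"az": -0.28,"dx": -2.6,"dy": -6.5,"dz": 0,"hand": 0.25},
  {"ax": 0,"ay": 0,"az": -0.42,"dx": -4,"dy": -10,"dz": 0,"hand": 0.25},
  {"ax": 0,"ay": 0,"az": -0.56,"dx": -5.4,"dy": -13.5,"dz": 0,"hand": 0.25},
  {"ax": 0,"ay": 0,"az": -0.7,"dx": -6.25,"dy": -15.8,"dz": 0,"hand": 0.25},
  {"ax": 0,"ay": 0,"az": -0.84,"dx": -6.25,"dy": -15.8,"dz": 0,"hand": 0.25},
  {"ax": 0,"ay": 0,"az": -0.98,"dx": -6.25,"dy": -15.8,"dz": 0,"hand": 0.25},
  {"ax": 0,"ay": 0,"az": -1.12,"dx": -6.25,"dy": -15.8,"dz": 0,"hand": 0.25},
  {"ax": 0,"ay": 0,"az": -1.26,"dx": -6.25,"dy": -15.8,"dz": 0,"hand": 0.25},
  {"ax": 0,"ay": 0,"az": -1.3,"dx": -6.25,"dy": -15.8,"dz": 0,"hand": 0.25},
])

```text
clock: 22.15
eef_pos: [458.8, -7.0, 116.7]
tool_rot: [3.141, -0.0, 2.844]
force: [0.7, -0.5, 0.7]
width: 63.9
gripper_force: 0.0
```

Emit:
send_rows([
  {"ax": 0,"ay": 0,"az": 0,"dx": 0,"dy": 0,"dz": 0,"hand": 0.25},
  {"ax": 0,"ay": 0,"az": 0,"dx": 0,"dy": 0,"dz": 0,"hand": 0.25},
])

```text
clock: 22.35
eef_pos: [458.8, -7.0, 116.8]
tool_rot: [-3.142, -0.0, 2.839]
force: [-0.4, 0.1, 0.2]
width: 64.1
gripper_force: 0.0
```

```bash
python3 -c "
from h import *
go(459.5,-7.5,-18,2.84)
d=snap('wrist');print(proj(d,[459.5,-7.5,36]),proj(d,[459.5,-7.5,50]))
g=d['pixels'].astype(int);m=((g[:,:,0]>150)&(g[:,:,0]-g[:,:,2]>60)).astype(np.uint8)
n,l,st,ce=cv2.connectedComponentsWithStats(m)
for i in range(1,n):
  if st[i,4]>60: print(ce[i].round(),st[i,4], onz(d,*ce[i],50)[:2].round(1),onz(d,*ce[i],18)[:2].round(1))"
```

```text
at [458.8  -7.  116.8] psi 2.839 -> dx -0.08 dy -0.03 dz 13.48 az -0.001
[317.58760635 237.3178415 ] [317.55936215 243.41496321]
[174. 125.] 216 [366.  -65.7] [362.5 -76.5]
[317. 242.] 410 [458.6  -7.3] [467.7 -10.2]
[318. 267.] 115 [474.7 -12.2] [486.  -15.8]
[413. 398.] 109 [590.3  23. ] [617.3  24.2]
```

Emit:
send_rows([
  {"ax": 0,"ay": 0,"az": 0,"dx": -0.05,"dy": 0,"dz": 4,"hand": 0.25},
  {"ax": 0,"ay": 0,"az": 0,"dx": -0.05,"dy": 0,"dz": 8,"hand": 0.25},
  {"ax": 0,"ay": 0,"az": 0,"dx": -0.05,"dy": 0,"dz": 11,"hand": 0.25},
  {"ax": 0,"ay": 0,"az": 0,"dx": -0.05,"dy": 0,"dz": 12.8,"hand": 0.25},
  {"ax": 0,"ay": 0,"az": 0,"dx": -0.05,"dy": 0,"dz": 13.3,"hand": 0.25},
  {"ax": 0,"ay": 0,"az": 0,"dx": -0.05,"dy": 0,"dz": 13.3,"hand": 0.25},
  {"ax": 0,"ay": 0,"az": 0,"dx": -0.05,"dy": 0,"dz": 13.3,"hand": 0.25},
])

```text
clock: 23.1
eef_pos: [460.0, -6.8, -15.4]
tool_rot: [3.141, 0.001, 2.841]
force: [0.2, 0.3, 0.5]
width: 63.8
gripper_force: 0.0
```

Emit:
send_rows([
  {"ax": 0,"ay": 0,"az": 0,"dx": 0,"dy": 0,"dz": 0,"hand": 1},
  {"ax": 0,"ay": 0,"az": 0,"dx": 0,"dy": 0,"dz": 0,"hand": 1},
  {"ax": 0,"ay": 0,"az": 0,"dx": 0,"dy": 0,"dz": 0,"hand": 1},
  {"ax": 0,"ay": 0,"az": 0,"dx": 0,"dy": 0,"dz": 0,"hand": 1},
  {"ax": 0,"ay": 0,"az": 0,"dx": 0,"dy": 0,"dz": 0,"hand": 1},
])

```text
clock: 23.6
eef_pos: [459.9, -7.3, -15.1]
tool_rot: [3.142, 0.002, 2.84]
force: [-0.0, 0.5, 5.8]
width: 34.9
gripper_force: 60.0
```

Emit:
send_rows([
  {"ax": 0,"ay": 0,"az": 0,"dx": 0,"dy": 0,"dz": -2,"hand": 1},
  {"ax": 0,"ay": 0,"az": 0.1,"dx": 0,"dy": 0,"dz": -6,"hand": 1},
  {"ax": 0,"ay": 0,"az": 0.24,"dx": 0,"dy": 0,"dz": -10,"hand": 1},
  {"ax": 0,"ay": 0,"az": 0.38,"dx": -3,"dy": 0.5,"dz": -13,"hand": 1},
  {"ax": 0,"ay": 0,"az": 0.52,"dx": -6,"dy": 1,"dz": -14,"hand": 1},
  {"ax": 0,"ay": 0,"az": 0.66,"dx": -9,"dy": 1.5,"dz": -14,"hand": 1},
  {"ax": 0,"ay": 0,"az": 0.8,"dx": -12,"dy": 2,"dz": -14,"hand": 1},
  {"ax": 0,"ay": 0,"az": 0.94,"dx": -15.6,"dy": 2.65,"dz": -14,"hand": 1},
  {"ax": 0,"ay": 0,"az": 1.08,"dx": -15.6,"dy": 2.65,"dz": -14,"hand": 1},
  {"ax": 0,"ay": 0,"az": 1.22,"dx": -15.6,"dy": 2.65,"dz": -14,"hand": 1},
])

```text
clock: 24.6
eef_pos: [616.3, -28.2, 123.4]
tool_rot: [-3.141, -0.001, 1.614]
force: [-0.3, 0.6, -2.9]
width: 34.9
gripper_force: 61.2
```

Emit:
send_rows([
  {"ax": 0,"ay": 0,"az": 0.08,"dx": 0,"dy": 0,"dz": 0,"hand": 1},
  {"ax": 0,"ay": 0,"az": 0.08,"dx": 0,"dy": 0,"dz": 4,"hand": 1},
  {"ax": 0,"ay": 0,"az": 0.08,"dx": 0,"dy": 0,"dz": 8,"hand": 1},
  {"ax": 0,"ay": 0,"az": 0.08,"dx": 0,"dy": 0,"dz": 11,"hand": 1},
  {"ax": 0,"ay": 0,"az": 0.08,"dx": 0,"dy": 0,"dz": 12.7,"hand": 1},
  {"ax": 0,"ay": 0,"az": 0.08,"dx": 0,"dy": 0,"dz": 13.2,"hand": 1},
  {"ax": 0,"ay": 0,"az": 0.08,"dx": 0,"dy": 0,"dz": 13.4,"hand": 1},
  {"ax": 0,"ay": 0,"az": 0.08,"dx": 0,"dy": 0,"dz": 13.5,"hand": 1},
  {"ax": 0,"ay": 0,"az": 0.08,"dx": 0,"dy": 0,"dz": 13.5,"hand": 1},
])

```text
clock: 25.5
eef_pos: [617.2, -27.9, -9.8]
tool_rot: [3.139, -0.0, 1.541]
force: [-1.0, 0.4, -2.1]
width: 35.0
gripper_force: 61.2
```

Emit:
send_rows([
  {"ax": 0,"ay": 0,"az": 0,"dx": 0,"dy": 0,"dz": 0.08,"hand": 1},
  {"ax": 0,"ay": 0,"az": 0,"dx": 0,"dy": 0,"dz": 0.14,"hand": 1},
  {"ax": 0,"ay": 0,"az": 0,"dx": 0,"dy": 0,"dz": 0.14,"hand": 1},
  {"ax": 0,"ay": 0,"az": 0,"dx": 0,"dy": 0,"dz": 0.14,"hand": 0.35},
  {"ax": 0,"ay": 0,"az": 0,"dx": 0,"dy": 0,"dz": 0.14,"hand": 0.35},
  {"ax": 0,"ay": 0,"az": 0,"dx": 0,"dy": 0,"dz": 0.14,"hand": 0.35},
  {"ax": 0,"ay": 0,"az": 0,"dx": 0,"dy": 0,"dz": -2,"hand": 0.35},
  {"ax": 0,"ay": 0,"az": 0,"dx": 0,"dy": 0,"dz": -6,"hand": 0.35},
  {"ax": 0,"ay": 0,"az": 0,"dx": 0,"dy": 0,"dz": -10,"hand": 0.35},
  {"ax": 0,"ay": 0,"az": 0,"dx": 0,"dy": 0,"dz": -14,"hand": 0.35},
])

```text
clock: 26.5
eef_pos: [615.8, -27.9, 130.1]
tool_rot: [-3.141, -0.0, 1.541]
force: [-0.1, 0.1, -0.7]
width: 55.6
gripper_force: 0.0
```

Emit:
send_rows([
  {"ax": 0,"ay": 0,"az": 0,"dx": -2,"dy": -3,"dz": 0,"hand": 0.35},
  {"ax": 0,"ay": 0,"az": 0,"dx": -4.4,"dy": -6.6,"dz": 0,"hand": 0.35},
  {"ax": 0,"ay": 0,"az": 0,"dx": -7,"dy": -10.5,"dz": 0,"hand": 0.35},
  {"ax": 0,"ay": 0,"az": 0,"dx": -9.5,"dy": -14,"dz": 0,"hand": 0.35},
  {"ax": 0,"ay": 0,"az": 0,"dx": -11.5,"dy": -17,"dz": 0,"hand": 0.35},
  {"ax": 0,"ay": 0,"az": 0,"dx": -12.6,"dy": -18.7,"dz": 0,"hand": 0.35},
  {"ax": 0,"ay": 0,"az": 0,"dx": -12.6,"dy": -18.7,"dz": 0,"hand": 0.35},
  {"ax": 0,"ay": 0,"az": 0,"dx": -12.6,"dy": -18.7,"dz": 0,"hand": 0.35},
])

```text
clock: 27.3
eef_pos: [426.3, -148.3, 129.2]
tool_rot: [3.14, -0.0, 1.54]
force: [0.7, 0.8, 0.1]
width: 55.7
gripper_force: 0.0
```

```bash
python3 -c "
from h import *
go(426,-148,-10,1.54)
d=snap('wrist','w7.png')
print(proj(d,[426,-148,56]),proj(d,[426,-148,8]))"
```

```text
at [ 426.3 -148.3  129.2] psi 1.54 -> dx 0.03 dy -0.03 dz 13.92 az 0.000
[317.7360036  238.88239009] [317.61127478 221.43574005]
```

View pics/w7.png

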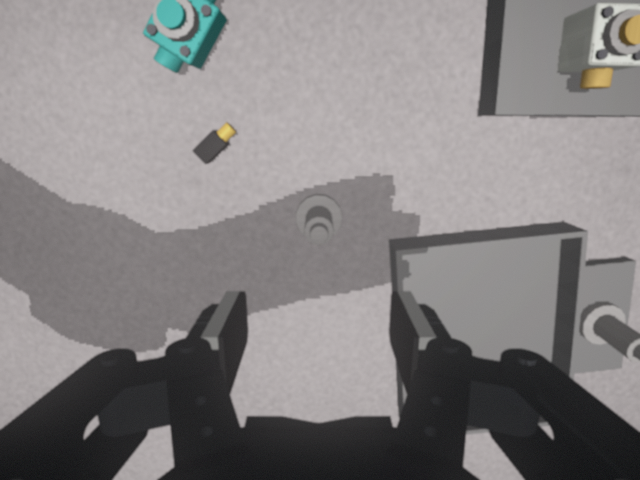

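Wrist view: the core tube's flange is at (319,217) and its tip at (319,231), a few mm toward +y of the prediction. valve_end stands in its tray, and the core tray is at lower right with its tube sample at (605,323).

Emit:
send_rows([
  {"ax": 0,"ay": 0,"az": 0,"dx": 0.3,"dy": 0.05,"dz": 4,"hand": 0.35},
  {"ax": 0,"ay": 0,"az": 0,"dx": 0.3,"dy": 0.05,"dz": 8,"hand": 0.35},
  {"ax": 0,"ay": 0,"az": 0,"dx": 0.3,"dy": 0.05,"dz": 11,"hand": 0.35},
  {"ax": 0,"ay": 0,"az": 0,"dx": 0.3,"dy": 0.05,"dz": 13,"hand": 0.35},
  {"ax": 0,"ay": 0,"az": 0,"dx": 0.3,"dy": 0.05,"dz": 13.7,"hand": 0.35},
  {"ax": 0,"ay": 0,"az": 0,"dx": 0.3,"dy": 0.05,"dz": 13.7,"hand": 0.35},
  {"ax": 0,"ay": 0,"az": 0,"dx": 0.3,"dy": 0.05,"dz": 13.7,"hand": 0.35},
])

```text
clock: 28.05
eef_pos: [427.2, -144.4, -8.2]
tool_rot: [3.141, -0.001, 1.542]
force: [0.3, 0.3, -0.3]
width: 56.0
gripper_force: 0.0
```

Emit:
send_rows([
  {"ax": 0,"ay": 0,"az": 0,"dx": 0,"dy": 0,"dz": 0,"hand": 1},
  {"ax": 0,"ay": 0,"az": 0,"dx": 0,"dy": 0,"dz": 0,"hand": 1},
  {"ax": 0,"ay": 0,"az": 0,"dx": 0,"dy": 0,"dz": 0,"hand": 1},
  {"ax": 0,"ay": 0,"az": 0,"dx": 0,"dy": 0,"dz": 0,"hand": 1},
  {"ax": 0,"ay": 0,"az": 0,"dx": 0,"dy": 0,"dz": 0,"hand": 1},
])

```text
clock: 28.55
eef_pos: [426.7, -145.5, -7.5]
tool_rot: [3.14, 0.0, 1.541]
force: [0.4, 0.8, 6.7]
width: 17.4
gripper_force: 58.4
```

Emit:
send_rows([
  {"ax": 0,"ay": 0,"az": 0,"dx": 0,"dy": 0,"dz": -2,"hand": 1},
  {"ax": 0,"ay": 0,"az": 0,"dx": 0,"dy": 0,"dz": -6,"hand": 1},
  {"ax": 0,"ay": 0,"az": 0,"dx": 0,"dy": 0,"dz": -10,"hand": 1},
  {"ax": 0,"ay": 0,"az": -0.09,"dx": -2,"dy": 2.6,"dz": -12,"hand": 1},
  {"ax": 0,"ay": 0,"az": -0.09,"dx": -4.5,"dy": 5.9,"dz": -12,"hand": 1},
  {"ax": 0,"ay": 0,"az": -0.09,"dx": -7,"dy": 9.1,"dz": -12,"hand": 1},
  {"ax": 0,"ay": 0,"az": -0.09,"dx": -9.2,"dy": 11.9,"dz": -12,"hand": 1},
  {"ax": 0,"ay": 0,"az": -0.09,"dx": -10.1,"dy": 13,"dz": -12,"hand": 1},
  {"ax": 0,"ay": 0,"az": -0.09,"dx": -10.1,"dy": 13,"dz": -11,"hand": 1},
  {"ax": 0,"ay": 0,"az": -0.09,"dx": -10.1,"dy": 13,"dz": -8,"hand": 1},
])

```text
clock: 29.55
eef_pos: [554.1, -250.2, 72.9]
tool_rot: [3.138, 0.001, 1.63]
force: [0.9, 0.4, -1.3]
width: 17.4
gripper_force: 58.9
```

Emit:
send_rows([
  {"ax": 0,"ay": 0,"az": 0,"dx": 0,"dy": 0,"dz": 3,"hand": 1},
  {"ax": 0,"ay": 0,"az": 0,"dx": 0,"dy": 0,"dz": 5.5,"hand": 1},
  {"ax": 0,"ay": 0,"az": 0,"dx": 0,"dy": 0,"dz": 6.8,"hand": 1},
  {"ax": 0,"ay": 0,"az": 0,"dx": 0,"dy": 0,"dz": 7.2,"hand": 1},
  {"ax": 0,"ay": 0,"az": 0,"dx": 0,"dy": 0,"dz": 7.4,"hand": 1},
  {"ax": 0,"ay": 0,"az": 0,"dx": 0,"dy": 0,"dz": 7.5,"hand": 1},
  {"ax": 0,"ay": 0,"az": 0,"dx": 0,"dy": 0,"dz": 7.5,"hand": 1},
  {"ax": 0,"ay": 0,"az": 0,"dx": 0,"dy": 0,"dz": 7.5,"hand": 1},
])

```text
clock: 30.35
eef_pos: [553.5, -250.4, -2.3]
tool_rot: [3.14, 0.001, 1.631]
force: [0.1, 0.2, -1.1]
width: 17.8
gripper_force: 58.8
```

Emit:
send_rows([
  {"ax": 0,"ay": 0,"az": 0,"dx": 0,"dy": 0,"dz": 0.08,"hand": 1},
  {"ax": 0,"ay": 0,"az": 0,"dx": 0,"dy": 0,"dz": 0.13,"hand": 1},
  {"ax": 0,"ay": 0,"az": 0,"dx": 0,"dy": 0,"dz": 0.13,"hand": 1},
  {"ax": 0,"ay": 0,"az": 0,"dx": 0,"dy": 0,"dz": 0.13,"hand": 0.5},
  {"ax": 0,"ay": 0,"az": 0,"dx": 0,"dy": 0,"dz": 0.13,"hand": 0.5},
  {"ax": 0,"ay": 0,"az": 0,"dx": 0,"dy": 0,"dz": 0.13,"hand": 0.5},
  {"ax": 0,"ay": 0,"az": 0,"dx": 0,"dy": 0,"dz": -2,"hand": 0.5},
  {"ax": 0,"ay": 0,"az": 0,"dx": 0,"dy": 0,"dz": -6,"hand": 0.5},
  {"ax": 0,"ay": 0,"az": 0,"dx": 0,"dy": 0,"dz": -11,"hand": 0.5},
  {"ax": 0,"ay": 0,"az": 0,"dx": 0,"dy": 0,"dz": -16,"hand": 0.5},
])

```text
clock: 31.35
eef_pos: [552.4, -249.8, 158.0]
tool_rot: [-3.141, -0.001, 1.631]
force: [-0.1, 0.5, 0.5]
width: 42.4
gripper_force: 0.0
```

Emit:
send_rows([
  {"ax": 0,"ay": 0,"az": 0,"dx": -5,"dy": 0,"dz": -4,"hand": 0.5},
  {"ax": 0,"ay": 0,"az": 0,"dx": -9,"dy": 0,"dz": -6,"hand": 0.5},
  {"ax": 0,"ay": 0,"az": 0,"dx": -12,"dy": 0,"dz": -6,"hand": 0.5},
  {"ax": 0,"ay": 0,"az": 0,"dx": -12,"dy": 0,"dz": -6,"hand": 0.5},
  {"ax": 0,"ay": 0,"az": 0,"dx": -12,"dy": 0,"dz": -6,"hand": 0.5},
])

```text
clock: 31.85
eef_pos: [559.4, -370.7, 216.2]
tool_rot: [-3.141, -0.001, 1.629]
force: [-0.4, 0.5, 0.3]
width: 42.7
gripper_force: 0.0
```

Run:
```python
from h import *
c=snap('scene')['pixels'];b=snap('side')['pixels']
o=np.zeros((600,800,3),np.uint8)
o[:300]=cv2.resize(c[180:390,130:510,::-1],(800,442),interpolation=2)[40:340]
o[300:]=0
o[:,:400]=cv2.resize(c[170:400,140:500,::-1],(400,256),interpolation=2)[0:1]*0
o[:440,:]=0
x=cv2.resize(c[180:390,130:510,::-1],(560,310),interpolation=2);y=cv2.resize(b[110:430,220:510,::-1],(262,290),interpolation=2)
o[:]=0;o[:310,:560]=x;o[310:,:262]=y
z=cv2.resize(b[110:430,290:500,::-1],(400,610),interpolation=2)[10:300];o[310:600,400:]=z
cv2.imwrite('pics/fin.png',o);s=read_state();print(s['eef_pos'],s['clock'],s['force'])
```

```text
[ 560.08380069 -368.18319474  216.28114601] 31.95 [-0.51527932  0.70202175 -0.08786225]
```

View pics/fin.png

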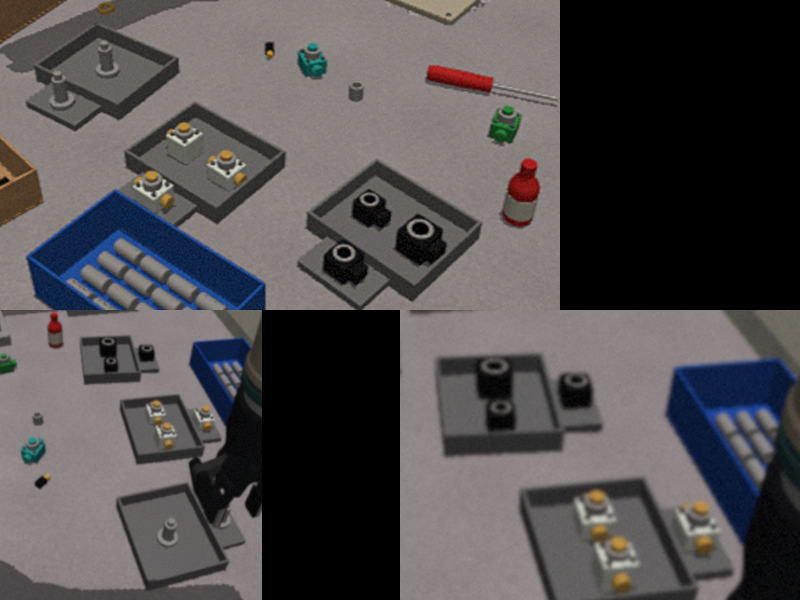

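All five parts stand upright in the right trays, in crop pixels: tube (105,60), valves (184,142) and (227,168), coils (371,208) and (420,238). The bottle at (521,195) is untouched, and the robot is clear.

```bash
python3 -c "
from cell import finish_job
print(finish_job())"
```

```text
the job is handed in; nothing more can be done
None
```

Job handed in at about 32 s: in the last camera check both coils, both valve bodies and the core tube stood upright in their matching trays, and the red bottle had not been touched.

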